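# Dry-fit a model rocket on its display stand

### The job

Dry-fit the model rocket on its round display stand, one section at a time from the bottom up: blue finned booster, black interstage, white upper stage, then the orange rounded payload fairing as the nose. Lower each section fully home over the plug below it before letting go of it. Leave the grey crew capsule (the kit's other nose) and the paint jar, cement bottle and putty tube where they are.

Things in the scene. Friction and masses are not known exactly. Their poses are not given: they have to be found in the camera images.
- stand: Display stand, fixed on the green cutting mat (mat top z = 3 mm; everything stands on it): black disc 100 mm across, 10 mm thick, with a pale ring line; in its middle a steel-coloured upright plug, 34 mm wide for its lowest 4 mm, then tapering to 24 mm at its top, 12 mm above the disc. Every section has the same plug on top except the two noses. Origin: centre of underside; z up.
- booster: First section: loose upright blue tube 44 mm across, 95 mm tall to its shoulder, plug 12 mm above that; white bands, four white fins at its foot (lowest 28 mm, 75 mm span). Its foot is a hollow socket 37 mm wide, 16 mm deep. Origin: centre of foot; z up. 90 g. Home: foot resting on the disc, 10 mm above the stand's origin, any turn about its axis.
- interstage: Second section: loose upright short black ribbed tube 44 mm across (46 mm over ribs), 34 mm tall to its shoulder, plug 12 mm above that. Its foot is a hollow socket 37 mm wide, 16 mm deep. Origin: centre of foot; z up. 35 g. Home: foot resting on the booster shoulder, 95 mm above the booster's origin, any turn about its axis.
- upper_stage: Third section: loose upright white tube 44 mm across, 62 mm tall to its shoulder, plug 12 mm above that; orange band near the foot. Its foot is a hollow socket 37 mm wide, 16 mm deep. Origin: centre of foot; z up. 60 g. Home: foot resting on the interstage shoulder, 34 mm above the interstage's origin, any turn about its axis.
- fairing: Fourth section, the nose: loose upright orange payload fairing 44 mm across: straight sides for the lower 34 mm, then a rounded nose, 64.5 mm tall in all. Its foot is a hollow socket 37 mm wide, 16 mm deep. Origin: centre of foot; z up. 45 g. Home: foot resting on the upper stage shoulder, 62 mm above the upper stage's origin, any turn about its axis.
- capsule: The kit's other nose, not wanted: loose upright grey crew capsule 44 mm across at its foot, a cone with a thin black escape tower on top, 70 mm tall in all. Origin: centre of foot; z up. To be left alone.
- paint_jar: Bystander: loose small round paint jar 38 mm across and 50 mm tall, yellow label, red lid. Origin: centre of its underside; z up.
- cement: Bystander: loose square glass cement bottle 44 x 44 mm, 62 mm tall, pale green labels, round dark green cap. Origin: centre of its underside; z up.
- putty_tube: Bystander: loose orange putty tube lying flat, about 81 mm long, 34 mm wide, 18 mm tall, white cap at its +x end. Origin: centre of its underside (30 mm from the flat end, 51 mm from the cap's end); x along its length.

How it is judged:
On the way, in this order (a step that is already met when the one before it is completed fails the run):
1. the booster is lowered over the plug of the display stand and is still in the gripper within 10 mm of home (z of booster in the frame of stand between 0.007 and 0.02 m and horizontal distance between booster and stand below 0.012 m and angle between booster's own z axis and vertical below 0.15 rad and contact force between the fingers and booster above 0.3 N), for 0.1 s.
2. the interstage is lowered over the plug of the booster and is still in the gripper within 10 mm of home, with the booster itself fully home (z of interstage in the frame of booster between 0.092 and 0.105 m and horizontal distance between interstage and booster below 0.012 m and angle between interstage's own z axis and vertical below 0.15 rad and contact force between the fingers and interstage above 0.3 N and z of booster in the frame of stand between 0.007 and 0.013 m and horizontal distance between booster and stand below 0.006 m and angle between booster's own z axis and vertical below 0.08 rad), for 0.1 s.
3. the upper stage is lowered over the plug of the interstage and is still in the gripper within 10 mm of home, with the interstage itself fully home (z of upper_stage in the frame of interstage between 0.031 and 0.044 m and horizontal distance between upper_stage and interstage below 0.012 m and angle between upper_stage's own z axis and vertical below 0.15 rad and contact force between the fingers and upper_stage above 0.3 N and z of interstage in the frame of booster between 0.092 and 0.098 m and horizontal distance between interstage and booster below 0.006 m and angle between interstage's own z axis and vertical below 0.08 rad), for 0.1 s.
4. the payload fairing is lowered over the plug of the upper stage and is still in the gripper within 10 mm of home, with the upper stage itself fully home (z of fairing in the frame of upper_stage between 0.059 and 0.072 m and horizontal distance between fairing and upper_stage below 0.012 m and angle between fairing's own z axis and vertical below 0.15 rad and contact force between the fingers and fairing above 0.3 N and z of upper_stage in the frame of interstage between 0.031 and 0.037 m and horizontal distance between upper_stage and interstage below 0.006 m and angle between upper_stage's own z axis and vertical below 0.08 rad), for 0.1 s.
At the end, for the whole second after the job is handed in: The four sections stand on the display stand in the order booster, interstage, upper stage, fairing, each fully home on the one below (height within 3 mm, axes within 6 mm, tilt under 0.08 rad), released and at rest (under 20 mm/s) (z of booster in the frame of stand between 0.007 and 0.013 m and horizontal distance between booster and stand below 0.006 m and angle between each of booster, interstage, upper_stage, fairing's own z axis and vertical below 0.08 rad and z of interstage in the frame of booster between 0.092 and 0.098 m and horizontal distance between interstage and booster below 0.006 m and z of upper_stage in the frame of interstage between 0.031 and 0.037 m and horizontal distance between upper_stage and interstage below 0.006 m and z of fairing in the frame of upper_stage between 0.059 and 0.065 m and horizontal distance between fairing and upper_stage below 0.006 m and linear speed of each of booster, interstage, upper_stage, fairing below 0.02 m/s); the robot touches nothing.
It fails at once if the crew capsule is shifted by more than 20 mm (distance of capsule from where it was at the start of the episode above 0.02 m).
It fails at once if the paint jar is shifted by more than 20 mm (distance of paint_jar from where it was at the start of the episode above 0.02 m).
It fails at once if the cement bottle is shifted by more than 20 mm (distance of cement from where it was at the start of the episode above 0.02 m).
It fails at once if the putty tube is shifted by more than 20 mm (distance of putty_tube from where it was at the start of the episode above 0.02 m).
It also fails if it takes over 128 s, if anything falls off the work surface, if the arm or the gripper's body presses on something with over 40 N, if the wrist force passes 120 N, or if a joint passes its speed limit or range.

### The arm

A 6-joint arm with a two-finger parallel gripper is mounted at the origin on the work surface. World frame = base frame: x ahead of the robot, y to its left, z up, the work surface at z = 0. Lengths are in m, angles in rad, forces in N, time in s.
With the tool pointing down it reaches from about 0.4 to 0.825 m from the base axis. Payload 7 kg.
Tool frame: the origin (TCP) lies on the centre line of the jaws, within the pads' length; the fingertips stand tips_ahead ahead of it and the grasp point (between the pads) lies 6 mm ahead of it (tips_ahead is the distance from the TCP to the fingertips, in m); z points along the fingers, y is the line along which they close (so a half turn about z gives the same grasp; the last joint's range is limited). The gripper opens to 85 mm and grips with 20 to 120 N. Pads are 22 mm wide; open, the fingers measure 114 mm over their backs; the gripper's body (76 mm by 85 mm) begins 54 mm behind the grasp point. The pads swing forward as they close: fully open they stand 13 mm farther back than shut.
Start: joints at [1.622, 0.359, 0.012, 0, -1.224, -0.288], TCP at [0.158, 0.656, 0.256] pointing down, gripper open.
Joint ranges: [-3.07, 3.07], [-1.43, 2.12], [-1.02, 1.25], [-3.03, 1.67], [-3.05, -0], [-3.03, 3.03]. Speed limits (rad/s): [2.39, 2.39, 3.01, 3.14, 3.14, 3.14].

### API

Orientations are given as a rotation vector (axis times angle).
In Python, from cell import * gives the robot as it stands.
- The arm moves only by the shell command python3 -m handwheel 'ROWS' [OPENING] [FORCE]. ROWS is JSON, a list of rows, each an object of numbers: "dx", "dy", "dz": the shift along the world's x, y, z each as a share of 60 mm, from -1 to 1; "wx", "wy", "wz": the turn, a rotation vector about the world's x, y, z each as a share of 5 degrees, from -1 to 1. A call has 1 to 12 rows; each row shifts and turns the commanded pose from where the row before left it; what a row does not reach is not made up. A row lasts 1/8 s, in which the tool goes at most 62.5 mm and 10.7 degrees, less where a joint would pass 70% of its speed; a pose out of reach is approached as far as the arm can. A call with a number of a shift or a turn outside -1 to 1 is refused whole. A call with a gripper value outside its range is refused whole. OPENING is the closure, from 0 (fully open) to 1 (shut), set as the call begins (- or left out, the last holds). The fingers move at their own pace and stop on an object; FORCE is the grip in N (left out, the last holds). Time passes only in rows, so rows that do not move let the fingers close. It gives the time, the measured TCP pose, the force, the opening and the grip force at its end, in the units of the state.
- state(): the state, without advancing time (a new reading comes with each control period).
- camera(name): name is "side" or "top" or "wrist"; returns the picture (400x640x3 uint8, red, green, blue); there is no depth.
- camera_model(name): a dict with "mtx" (3x3 intrinsics, pixels), "R" (3x3) and "t" (3): a world point X has camera coordinates R X + t; the wrist camera has in their place "tool_from_camera" (4x4, takes a point from camera to tool coordinates, whose origin is the TCP and whose axes are the flange's). Camera axes: x right, y down, z forward; pixel columns grow to the right and rows downward; lengths in m; the calibration is good to about 2 mm. A picture is of the moment at which its call begins: read the wrist's pose just before it. camera_model takes no time and is no camera call.
- job_done(): hands the job in; it is judged then, once.
The state is a dict: "t": time; "joints": joint angles; "joint_velocities": joint speeds; "effort": joint torques, N m; "tcp_pos": TCP position; "orientation": TCP orientation; "ft_force": force on the tool from outside, world axes, zero at the start; "moment": the same for the moment, N m; "grip_width": finger opening in m; "grip_force": force on a finger pad.
Only numpy, scipy, OpenCV 4.12 (cv2) and the standard library are available. Lean on these libraries where they do the work, as an engineer would, in place of code of your own. Each camera call takes 0.05 s, during which the arm holds its last target. There are 200 camera calls.

## Working session

There is one attempt and no reset: what is moved stays moved. The work goes in short steps, Python scripts to look and compute and a shell command to move; the robot and the scene stay as the last step left them, time stands still between calls to the robot, and variables do not carry over. Pictures are saved under pics/ and viewed, at most 16 in all, crops included, and the job is handed in when it is done.

```bash
ls; mkdir -p pics; python3 - <<'E'
from cell import *
import cv2,numpy as np
print(state())
for n in ("top","side","wrist"):
    im=camera(n); cv2.imwrite(f"pics/{n}0.png",im[:,:,::-1]); print(n,camera_model(n))
E
```

```text
pics
{'t': 0.0, 'joints': array([ 1.62209411e+00,  3.59398771e-01,  1.10289301e-02, -3.53591189e-04,
       -1.22408053e+00, -2.88108057e-01]), 'joint_velocities': array([ 1.94481351e-03, -8.36775564e-07,  2.12698540e-03, -3.62438862e-04,
        2.84690808e-04,  5.06516763e-04]), 'effort': array([-7.17178991e-04, -5.83323169e+01,  2.93412602e+01,  6.93710133e+00,
       -6.19542960e-03, -2.38806287e-06]), 'tcp_pos': array([0.15827012, 0.65572004, 0.25534231]), 'orientation': array([ 3.11789920e+00, -3.71100670e-01, -7.58685179e-05]), 'ft_force': array([ 0.58416816, -0.39807654, -0.42219271]), 'moment': array([ 0.03085491,  0.00365035, -0.00605115]), 'grip_force': 0.0, 'grip_width': 0.0853551225650373}
top {'mtx': array([[403.53693119,   0.        , 316.84767581],
       [  0.        , 403.53693119, 196.01579113],
       [  0.        ,   0.        ,   1.        ]]), 'R': array([[-0.01278756, -0.99983773,  0.01268823],
       [-0.98193445,  0.01016077, -0.18894841],
       [ 0.18878883, -0.0148752 , -0.98190504]]), 't': array([0.00875725, 0.53105372, 0.85776488])}
side {'mtx': array([
[... 182 characters left out ...]
575,  0.0095994 ],
       [-0.26549093, -0.47534611, -0.83878522],
       [ 0.42433793,  0.72359527, -0.54437782]]), 't': array([-0.45908047,  0.17122104,  1.21696513])}
wrist {'mtx': array([[283.01316079,   0.        , 315.38557501],
       [  0.        , 283.01316079, 196.19901217],
       [  0.        ,   0.        ,   1.        ]]), 'tool_from_camera': array([[ 8.69781768e-05, -9.65013637e-01, -2.62199682e-01,
         6.61956495e-02],
       [ 9.99999771e-01, -9.22294663e-05,  6.71171102e-04,
         7.73670768e-04],
       [-6.71871803e-04, -2.62199680e-01,  9.65013407e-01,
        -1.15976672e-01],
       [ 0.00000000e+00,  0.00000000e+00,  0.00000000e+00,
         1.00000000e+00]])}
```

View pics/top0.png

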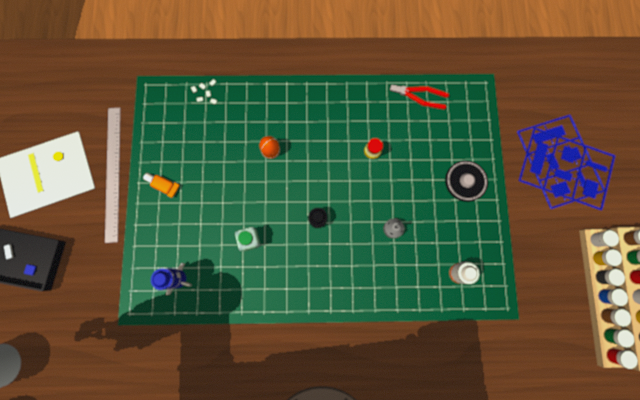

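View pics/side0.png

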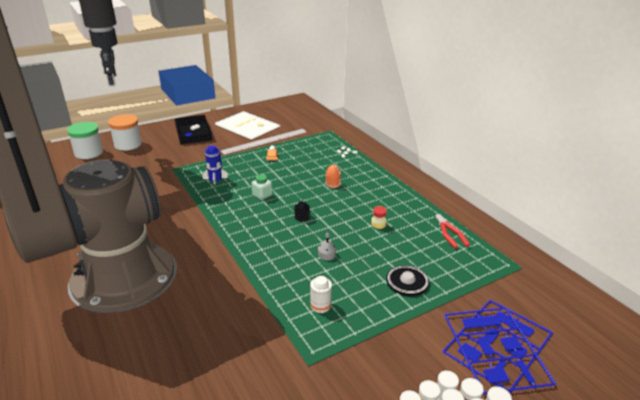

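```bash
cat > h.py <<'E'
from cell import *
import cv2,numpy as np
from scipy.spatial.transform import Rotation as Ro
def ray(n,uv,s=None):
    m=camera_model(n); d=np.linalg.inv(m["mtx"])@[uv[0],uv[1],1]
    if n=="wrist":
        T=m["tool_from_camera"]; Q=Ro.from_rotvec(s["orientation"]).as_matrix()
        return Q@T[:3,3]+s["tcp_pos"], Q@T[:3,:3]@d
    return -m["R"].T@m["t"], m["R"].T@d
def onz(n,uv,z,s=None):
    o,d=ray(n,uv,s); return (o+d*(z-o[2])/d[2])
def proj(n,X,s=None):
    m=camera_model(n)
    if n=="wrist":
        T=m["tool_from_camera"]; Q=Ro.from_rotvec(s["orientation"]).as_matrix()
        p=T[:3,:3].T@(Q.T@(np.array(X)-s["tcp_pos"])-T[:3,3])
    else: p=m["R"]@X+m["t"]
    q=m["mtx"]@p; return q[:2]/q[2]
def look(name):
    s=state(); im=np.ascontiguousarray(camera("wrist")[:,:,::-1]); cv2.imwrite(f"pics/{name}.png",im); return s,im
E
python3 - <<'E'
from h import *
import cell; print([ (k,getattr(cell,k)) for k in dir(cell) if 'tip' in k.lower()])
for n,uv,z in [("booster",(160,279),.11),("inter",(318,217),.049),("upper",(469,272),.077),("fair",(268,146),.067),("caps",(394,229),.03),("jar",(375,145),.053),("cement",(246,238),.065),("putty",(166,187),.02),("stand",(467,180),.025)]:
    p=onz("top",uv,z); print(n,p.round(3),np.hypot(*p[:2]).round(3),proj("side",p).round())
E
```

```text
[('tips_ahead', 0.025)]
booster [0.353 0.321 0.11 ] 0.477 [212. 147.]
inter [0.484 0.001 0.049] 0.484 [302. 204.]
upper [ 0.359 -0.317  0.077] 0.479 [322. 279.]
fair [0.644 0.112 0.067] 0.654 [331. 167.]
caps [ 0.457 -0.172  0.03 ] 0.488 [326. 246.]
jar [ 0.649 -0.133  0.053] 0.662 [380. 210.]
cement [0.437 0.157 0.065] 0.465 [262. 177.]
putty [0.562 0.353 0.02 ] 0.664 [272. 154.]
stand [ 0.571 -0.35   0.025] 0.67 [407. 274.]
```

View pics/wrist0.png

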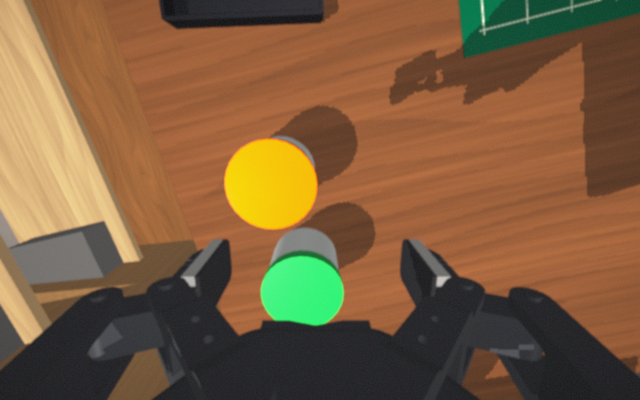

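```bash
python3 -m handwheel '[{"dx":0.46,"dy":-0.8,"dz":-0.05},{"dx":0.46,"dy":-0.8,"dz":-0.05},{"dx":0.46,"dy":-0.8,"dz":-0.05},{"dx":0.46,"dy":-0.8,"dz":-0.05},{"dx":0.46,"dy":-0.8,"dz":-0.05},{"dx":0.46,"dy":-0.8,"dz":-0.05},{"dx":0.46,"dy":-0.8,"dz":-0.05},{},{},{}]' 0 60; python3 -c "
from h import *
s,im=look('w1'); print(proj('wrist',[.353,.321,.11],s))"
```

```text
[ 709.54283026 -176.18994215]invalid input at $[0]: expected keys dx, dy, dz, wx, wy, wz
```

View pics/w1.png

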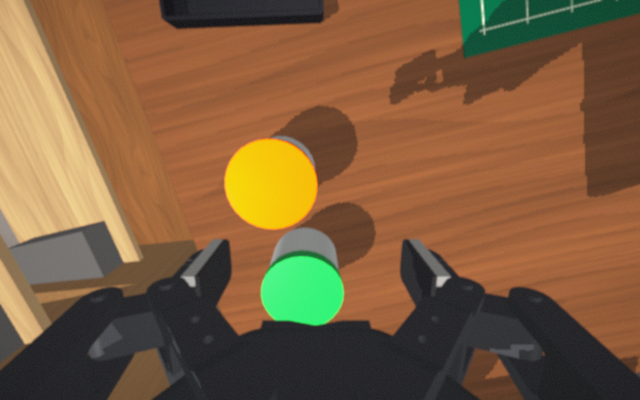

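```bash
python3 -m handwheel '[{"dx":0.46,"dy":-0.8,"dz":-0.05,"wx":0,"wy":0,"wz":0},{"dx":0.46,"dy":-0.8,"dz":-0.05,"wx":0,"wy":0,"wz":0},{"dx":0.46,"dy":-0.8,"dz":-0.05,"wx":0,"wy":0,"wz":0},{"dx":0.46,"dy":-0.8,"dz":-0.05,"wx":0,"wy":0,"wz":0},{"dx":0.46,"dy":-0.8,"dz":-0.05,"wx":0,"wy":0,"wz":0},{"dx":0.46,"dy":-0.8,"dz":-0.05,"wx":0,"wy":0,"wz":0},{"dx":0.46,"dy":-0.8,"dz":-0.05,"wx":0,"wy":0,"wz":0},{"dx":0,"dy":0,"dz":0,"wx":0,"wy":0,"wz":0},{"dx":0,"dy":0,"dz":0,"wx":0,"wy":0,"wz":0}]' 0 60; python3 -c "
from h import *
s,im=look('w2'); print(s['tcp_pos'],s['joints'],proj('wrist',[.353,.321,.11],s))"
```

```text
t: 1.32
tcp_pos: [0.3518, 0.3202, 0.2355]
orientation: [-3.119, 0.373, -0.0]
ft_force: [-0.1, 0.3, 0.1]
grip_width: 0.0855
grip_force: 0.0
[0.35178145 0.3201531  0.23554147] [ 1.15344552e+00  4.13280223e-02 -4.43475448e-01  5.11321967e-05
 -1.08534405e+00  1.79560978e-01] [313.15096807 195.77178911]
```

View pics/w2.png

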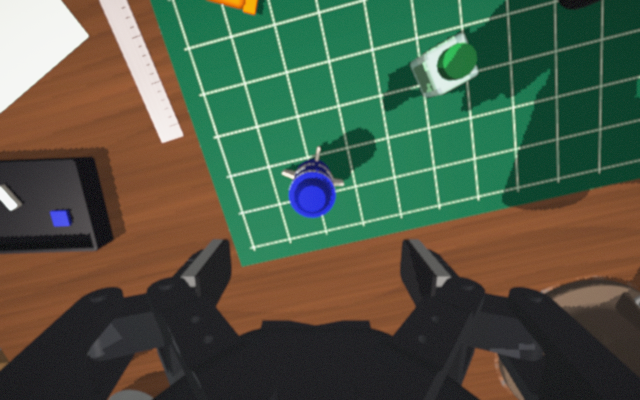

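```bash
python3 -c "
from h import *
s=state()
im=cv2.imread('pics/w2.png'); hsv=cv2.cvtColor(im,cv2.COLOR_BGR2HSV)
m=cv2.inRange(hsv,(112,150,120),(130,255,255)); m[:, :250]=0; m[230:]=0
n,l,st,c=cv2.connectedComponentsWithStats(m); i=1+st[1:,4].argmax(); print(st[i],c[i])
for uv in ((312,195.5),c[i]):
  for z in (.098,.11): print(onz('wrist',uv,z,s)-s['tcp_pos'])
"
```

```text
[ 289  172   46   45 1499] [311.20080053 195.13542362]
[-0.00139713  0.00265877 -0.13746218]
[ 0.00170603  0.00175936 -0.12546218]
[-0.00088341  0.00329585 -0.13746218]
[ 0.00219542  0.00236628 -0.12546218]
```

```bash
python3 -m handwheel '[{"dx":0,"dy":0.04,"dz":-0.4,"wx":0,"wy":0,"wz":0},{"dx":0,"dy":0,"dz":-0.6,"wx":0,"wy":0,"wz":0},{"dx":0,"dy":0,"dz":-0.6,"wx":0,"wy":0,"wz":0},{"dx":0,"dy":0,"dz":-0.6,"wx":0,"wy":0,"wz":0},{"dx":0,"dy":0,"dz":-0.4,"wx":0,"wy":0,"wz":0},{"dx":0,"dy":0,"dz":0,"wx":0,"wy":0,"wz":0},{"dx":0,"dy":0,"dz":0,"wx":0,"wy":0,"wz":0}]' && python3 -m handwheel '[{"dx":0,"dy":0,"dz":0,"wx":0,"wy":0,"wz":0},{"dx":0,"dy":0,"dz":0,"wx":0,"wy":0,"wz":0},{"dx":0,"dy":0,"dz":0,"wx":0,"wy":0,"wz":0},{"dx":0,"dy":0,"dz":0,"wx":0,"wy":0,"wz":0},{"dx":0,"dy":0,"dz":0,"wx":0,"wy":0,"wz":0},{"dx":0,"dy":0,"dz":0,"wx":0,"wy":0,"wz":0},{"dx":0,"dy":0,"dz":0,"wx":0,"wy":0,"wz":0},{"dx":0,"dy":0,"dz":0,"wx":0,"wy":0,"wz":0}]' 1 50
```

```text
t: 2.25
tcp_pos: [0.3516, 0.3237, 0.08]
orientation: [-3.119, 0.369, -0.001]
ft_force: [0.2, -0.2, -0.2]
grip_width: 0.085
grip_force: 0.0
t: 3.25
tcp_pos: [0.3518, 0.3229, 0.0802]
orientation: [-3.118, 0.371, -0.001]
ft_force: [-2.0, 0.1, 6.6]
grip_width: 0.0432
grip_force: 49.8
```

```bash
python3 -m handwheel '[{"dx":0,"dy":0,"dz":0.25,"wx":0,"wy":0,"wz":0},{"dx":0,"dy":0,"dz":0.5,"wx":0,"wy":0,"wz":0},{"dx":0,"dy":0,"dz":0.5,"wx":0,"wy":0,"wz":0},{"dx":0,"dy":0,"dz":0.5,"wx":0,"wy":0,"wz":0},{"dx":0,"dy":0,"dz":0.5,"wx":0,"wy":0,"wz":0}]' && python3 -m handwheel '[{"dx":0.16,"dy":-0.7,"dz":0,"wx":0,"wy":0,"wz":0},{"dx":0.16,"dy":-0.9,"dz":0,"wx":0,"wy":0,"wz":0},{"dx":0.16,"dy":-0.9,"dz":0,"wx":0,"wy":0,"wz":0},{"dx":0.16,"dy":-0.9,"dz":0,"wx":0,"wy":0,"wz":0},{"dx":0.16,"dy":-0.9,"dz":0,"wx":0,"wy":0,"wz":0},{"dx":0.16,"dy":-0.9,"dz":0,"wx":0,"wy":0,"wz":0},{"dx":0.16,"dy":-0.9,"dz":0,"wx":0,"wy":0,"wz":0},{"dx":0.16,"dy":-0.9,"dz":0,"wx":0,"wy":0,"wz":0},{"dx":0.16,"dy":-0.9,"dz":0,"wx":0,"wy":0,"wz":0},{"dx":0.16,"dy":-0.9,"dz":0,"wx":0,"wy":0,"wz":0},{"dx":0.16,"dy":-0.9,"dz":0,"wx":0,"wy":0,"wz":0},{"dx":0.16,"dy":-0.9,"dz":0,"wx":0,"wy":0,"wz":0}]' && python3 -m handwheel '[{"dx":0,"dy":0,"dz":0,"wx":0,"wy":0,"wz":0},{"dx":0,"dy":0,"dz":0,"wx":0,"wy":0,"wz":0},{"dx":0,"dy":0,"dz":0,"wx":0,"wy":0,"wz":0}]'; python3 -c "
from h import *
s,im=look('w3'); print(s['tcp_pos'],s['joints'],proj('wrist',[.571,-.35,.025],s))"
```

```text
t: 3.88
tcp_pos: [0.3515, 0.3222, 0.2155]
orientation: [-3.119, 0.371, 0.0]
ft_force: [1.0, 0.5, -1.3]
grip_width: 0.0429
grip_force: 50.9
t: 5.38
tcp_pos: [0.4666, -0.3155, 0.2145]
orientation: [-3.119, 0.372, -0.001]
ft_force: [0.8, -0.3, -0.8]
grip_width: 0.0429
grip_force: 51.0
t: 5.75
tcp_pos: [0.4666, -0.3126, 0.2146]
orientation: [-3.12, 0.37, -0.0]
ft_force: [0.7, 0.4, -1.6]
grip_width: 0.0429
grip_force: 51.3
[ 0.46661807 -0.31257019  0.21456866] [-2.41791356e-01  2.04918153e-01 -3.01619460e-01 -1.65408499e-04
 -1.06397444e+00  1.57682562e+00] [326.42553302  73.77357425]
```

View pics/w3.png

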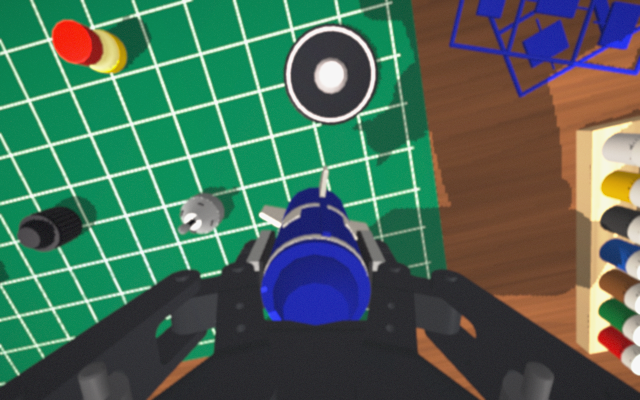

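```bash
python3 -c "
from h import *
s=state()
im=cv2.imread('pics/w3.png'); hsv=cv2.cvtColor(im,cv2.COLOR_BGR2HSV)
m=cv2.inRange(hsv,(0,0,140),(180,60,255))
m[:, :302]=0;m[:,360:]=0;m[105:]=0;m[:48]=0
n,l,st,c=cv2.connectedComponentsWithStats(m); i=1+st[1:,4].argmax(); print(st[i],c[i])
m=cv2.inRange(hsv,(0,0,0),(180,90,90)); m[140:]=0; m[:,:270]=0; m[:,385:]=0
cs=cv2.findContours(m,0,2)[0]; b=max(cs,key=cv2.contourArea); e=cv2.fitEllipse(b);print(e)
print(onz('wrist',c[i],.025,s),onz('wrist',e[0],.013,s))
Q=Ro.from_rotvec(s['orientation']).as_matrix()
for a in np.arange(0,6.3,.785): print(proj('wrist',s['tcp_pos']+Q@np.array([.022*np.cos(a),.022*np.sin(a),-.0178]),s).round(), end=' ')
"
```

```text
[314  59  33  35 885] [329.94237288  75.68926554]
((330.3085632324219, 73.98794555664062), (77.86933135986328, 84.19281005859375), 5.316683292388916)
[ 0.5686324  -0.35291451  0.025     ] [ 0.57163102 -0.35459953  0.013     ]
[313. 241.] [354. 257.] [369. 292.] [351. 326.] [313. 339.] [275. 326.] [258. 293.] [272. 257.] [313. 241.]
```

```bash
python3 -m handwheel '[{"dx":0.43,"dy":-0.165,"dz":0,"wx":0,"wy":0,"wz":0},{"dx":0.43,"dy":-0.165,"dz":0,"wx":0,"wy":0,"wz":0},{"dx":0.43,"dy":-0.165,"dz":0,"wx":0,"wy":0,"wz":0},{"dx":0.43,"dy":-0.165,"dz":0,"wx":0,"wy":0,"wz":0},{"dx":0,"dy":0,"dz":-0.3,"wx":0,"wy":0,"wz":0},{"dx":0,"dy":0,"dz":-0.45,"wx":0,"wy":0,"wz":0},{"dx":0,"dy":0,"dz":-0.45,"wx":0,"wy":0,"wz":0},{"dx":0,"dy":0,"dz":-0.5,"wx":0,"wy":0,"wz":0},{"dx":0,"dy":0,"dz":0,"wx":0,"wy":0,"wz":0},{"dx":0,"dy":0,"dz":0,"wx":0,"wy":0,"wz":0},{"dx":0,"dy":0,"dz":0,"wx":0,"wy":0,"wz":0}]'; python3 -c "
from h import *
im=camera('side')[150:350,300:520,::-1]; cv2.imwrite('pics/s4.png',cv2.resize(im,None,fx=3,fy=3)[:600])
s=state();print(s['tcp_pos']); print(proj('side',[.57,-.352,.025]),proj('side',s['tcp_pos']))"
```

```text
t: 7.18
tcp_pos: [0.5707, -0.3531, 0.114]
orientation: [3.119, -0.37, 0.004]
ft_force: [-0.1, -0.4, -0.5]
grip_width: 0.0431
grip_force: 51.2
[ 0.57064003 -0.35316332  0.11387606]
[407.48172255 274.68127656] [412.26724067 244.44459641]
```

View pics/s4.png

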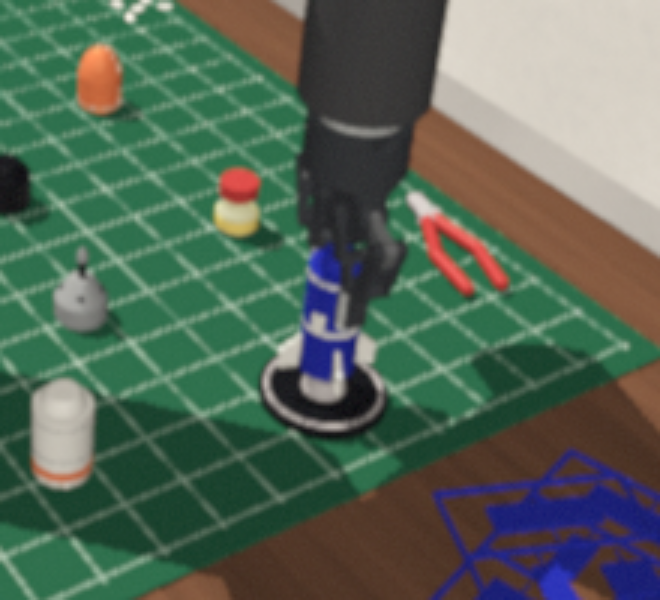

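```bash
python3 -m handwheel '[{"dx":0,"dy":0,"dz":-0.1,"wx":0,"wy":0,"wz":0},{"dx":0,"dy":0,"dz":-0.1,"wx":0,"wy":0,"wz":0},{"dx":0,"dy":0,"dz":-0.1,"wx":0,"wy":0,"wz":0},{"dx":0,"dy":0,"dz":0,"wx":0,"wy":0,"wz":0},{"dx":0,"dy":0,"dz":0,"wx":0,"wy":0,"wz":0}]' && python3 -m handwheel '[{"dx":0,"dy":0,"dz":-0.05,"wx":0,"wy":0,"wz":0},{"dx":0,"dy":0,"dz":-0.04,"wx":0,"wy":0,"wz":0},{"dx":0,"dy":0,"dz":0,"wx":0,"wy":0,"wz":0},{"dx":0,"dy":0,"dz":0,"wx":0,"wy":0,"wz":0}]'
```

```text
t: 7.85
tcp_pos: [0.5699, -0.3531, 0.0942]
orientation: [-3.12, 0.371, 0.0]
ft_force: [0.2, -0.2, -1.8]
grip_width: 0.0432
grip_force: 51.3
t: 8.35
tcp_pos: [0.5701, -0.3531, 0.0902]
orientation: [3.119, -0.37, 0.001]
ft_force: [-2.4, 2.7, 7.6]
grip_width: 0.043
grip_force: 52.3
```

```bash
python3 -m handwheel '[{"dx":0,"dy":0,"dz":0,"wx":0,"wy":0,"wz":0},{"dx":0,"dy":0,"dz":0,"wx":0,"wy":0,"wz":0},{"dx":0,"dy":0,"dz":0,"wx":0,"wy":0,"wz":0},{"dx":0,"dy":0,"dz":0,"wx":0,"wy":0,"wz":0},{"dx":0,"dy":0,"dz":0,"wx":0,"wy":0,"wz":0},{"dx":0,"dy":0,"dz":0.2,"wx":0,"wy":0,"wz":0},{"dx":0,"dy":0,"dz":0.7,"wx":0,"wy":0,"wz":0},{"dx":0,"dy":0,"dz":0.7,"wx":0,"wy":0,"wz":0},{"dx":0,"dy":0,"dz":0.4,"wx":0,"wy":0,"wz":0},{"dx":0,"dy":0,"dz":0,"wx":0,"wy":0,"wz":0}]' 0 && python3 -m handwheel '[{"dx":-0.2,"dy":0.84,"dz":0,"wx":0,"wy":0,"wz":0},{"dx":-0.2,"dy":0.84,"dz":0,"wx":0,"wy":0,"wz":0},{"dx":-0.2,"dy":0.84,"dz":0,"wx":0,"wy":0,"wz":0},{"dx":-0.2,"dy":0.84,"dz":0,"wx":0,"wy":0,"wz":0},{"dx":-0.2,"dy":0.84,"dz":0,"wx":0,"wy":0,"wz":0},{"dx":-0.2,"dy":0.84,"dz":-0.2,"wx":0,"wy":0,"wz":0},{"dx":-0.2,"dy":0.84,"dz":-0.4,"wx":0,"wy":0,"wz":0},{"dx":0,"dy":0,"dz":0,"wx":0,"wy":0,"wz":0},{"dx":0,"dy":0,"dz":0,"wx":0,"wy":0,"wz":0}]';  python3 -c "
from h import *
s,im=look('w5'); print(s['tcp_pos'],s['joints'],proj('wrist',[.484,.001,.049],s))"
```

```text
t: 9.6
tcp_pos: [0.5712, -0.3536, 0.2127]
orientation: [3.118, -0.37, 0.009]
ft_force: [0.0, -0.1, -0.1]
grip_width: 0.0853
grip_force: 0.0
t: 10.72
tcp_pos: [0.486, -0.0001, 0.1731]
orientation: [3.12, -0.369, 0.0]
ft_force: [0.6, 0.1, 0.6]
grip_width: 0.0852
grip_force: 0.0
[ 4.86035753e-01 -1.35159549e-04  1.73071048e-01] [ 4.05571944e-01  1.21740789e-01 -5.12260482e-01  3.09558100e-04
 -9.36926167e-01  9.29586917e-01] [313.56412843 199.72526486]
```

View pics/w5.png

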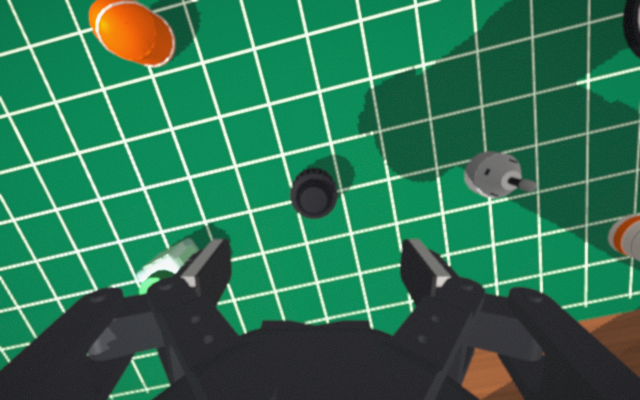

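```bash
python3 -c "
from h import *
s=state()
im=cv2.imread('pics/w5.png')[160:225,280:350]; g=im.max(2); m=(g<75).astype(np.uint8); m=cv2.morphologyEx(m,cv2.MORPH_OPEN,np.ones((3,3)))
ys,xs=np.nonzero(m); print(xs.min()+280,xs.max()+280,ys.min()+160,ys.max()+160)
print(onz('wrist',(314.5,196),.049,s),onz('wrist',(314.5,195.5),.037,s))
cv2.imwrite('pics/w5c.png',cv2.convertScaleAbs(cv2.resize(im,None,fx=6,fy=6,interpolation=cv2.INTER_CUBIC),alpha=2.5))
"
```

```text
291 337 167 217
[ 0.48739931 -0.00104242  0.049     ] [ 4.84715796e-01 -3.64080494e-04  3.70000000e-02]
```

View pics/w5c.png

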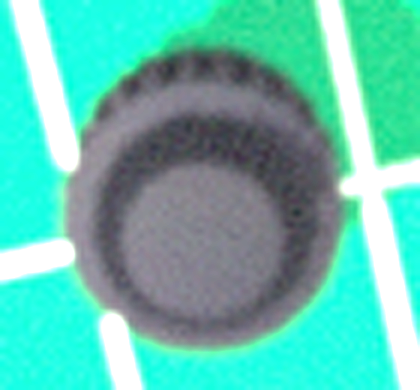

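```bash
python3 -m handwheel '[{"dx":-0.025,"dy":0,"dz":-0.3,"wx":0,"wy":0,"wz":0},{"dx":0,"dy":0,"dz":-0.5,"wx":0,"wy":0,"wz":0},{"dx":0,"dy":0,"dz":-0.6,"wx":0,"wy":0,"wz":0},{"dx":0,"dy":0,"dz":-0.6,"wx":0,"wy":0,"wz":0},{"dx":0,"dy":0,"dz":-0.32,"wx":0,"wy":0,"wz":0},{"dx":0,"dy":0,"dz":0,"wx":0,"wy":0,"wz":0},{"dx":0,"dy":0,"dz":0,"wx":0,"wy":0,"wz":0}]' && python3 -m handwheel '[{"dx":0,"dy":0,"dz":0,"wx":0,"wy":0,"wz":0},{"dx":0,"dy":0,"dz":0,"wx":0,"wy":0,"wz":0},{"dx":0,"dy":0,"dz":0,"wx":0,"wy":0,"wz":0},{"dx":0,"dy":0,"dz":0,"wx":0,"wy":0,"wz":0},{"dx":0,"dy":0,"dz":0,"wx":0,"wy":0,"wz":0},{"dx":0,"dy":0,"dz":0,"wx":0,"wy":0,"wz":0},{"dx":0,"dy":0,"dz":0,"wx":0,"wy":0,"wz":0},{"dx":0,"dy":0,"dz":0,"wx":0,"wy":0,"wz":0}]' 1 50
```

```text
t: 11.65
tcp_pos: [0.4853, -0.0007, 0.0345]
orientation: [-3.119, 0.373, -0.002]
ft_force: [-0.3, -0.4, 0.3]
grip_width: 0.0857
grip_force: 0.0
t: 12.65
tcp_pos: [0.4849, -0.0001, 0.0347]
orientation: [-3.119, 0.37, -0.002]
ft_force: [-1.0, 0.2, 8.9]
grip_width: 0.0427
grip_force: 49.7
```

```bash
python3 -m handwheel '[{"dx":0,"dy":0,"dz":0.3,"wx":0,"wy":0,"wz":0},{"dx":0,"dy":0,"dz":0.6,"wx":0,"wy":0,"wz":0},{"dx":0,"dy":0,"dz":0.6,"wx":0,"wy":0,"wz":0},{"dx":0,"dy":0,"dz":0.6,"wx":0,"wy":0,"wz":0},{"dx":0,"dy":0,"dz":0.65,"wx":0,"wy":0,"wz":0},{"dx":0,"dy":0,"dz":0,"wx":0,"wy":0,"wz":0}]' && python3 -m handwheel '[{"dx":0.203,"dy":-0.84,"dz":0,"wx":0,"wy":0,"wz":0},{"dx":0.203,"dy":-0.84,"dz":0,"wx":0,"wy":0,"wz":0},{"dx":0.203,"dy":-0.84,"dz":0,"wx":0,"wy":0,"wz":0},{"dx":0.203,"dy":-0.84,"dz":0,"wx":0,"wy":0,"wz":0},{"dx":0.203,"dy":-0.84,"dz":0,"wx":0,"wy":0,"wz":0},{"dx":0.203,"dy":-0.84,"dz":0,"wx":0,"wy":0,"wz":0},{"dx":0.203,"dy":-0.84,"dz":0,"wx":0,"wy":0,"wz":0},{"dx":0,"dy":0,"dz":0,"wx":0,"wy":0,"wz":0},{"dx":0,"dy":0,"dz":-0.3,"wx":0,"wy":0,"wz":0},{"dx":0,"dy":0,"dz":-0.3,"wx":0,"wy":0,"wz":0},{"dx":0,"dy":0,"dz":0,"wx":0,"wy":0,"wz":0},{"dx":0,"dy":0,"dz":0,"wx":0,"wy":0,"wz":0}]';  python3 -c "
from h import *
im=camera('side')[150:350,300:520,::-1]; a=cv2.resize(im,None,fx=3,fy=3)[60:460,150:550]
s,w=look('w6'); cv2.imwrite('pics/s6.png',np.hstack([a,cv2.resize(w[150:350,220:420],(400,400))]))"
```

```text
t: 13.4
tcp_pos: [0.4861, 0.0003, 0.2021]
orientation: [-3.117, 0.37, -0.009]
ft_force: [-0.3, 0.3, -0.6]
grip_width: 0.0428
grip_force: 50.8
t: 14.9
tcp_pos: [0.57, -0.3525, 0.1629]
orientation: [3.12, -0.369, 0.0]
ft_force: [0.1, -0.2, -0.0]
grip_width: 0.0423
grip_force: 51.0
```

View pics/s6.png

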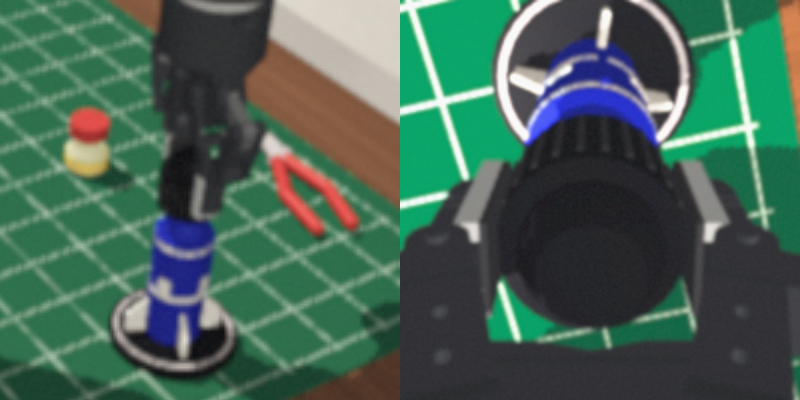

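```bash
python3 -m handwheel '[{"dx":0,"dy":0,"dz":-0.1,"wx":0,"wy":0,"wz":0},{"dx":0,"dy":0,"dz":-0.1,"wx":0,"wy":0,"wz":0},{"dx":0,"dy":0,"dz":-0.1,"wx":0,"wy":0,"wz":0},{"dx":0,"dy":0,"dz":0,"wx":0,"wy":0,"wz":0},{"dx":0,"dy":0,"dz":0,"wx":0,"wy":0,"wz":0}]' && python3 -m handwheel '[{"dx":0,"dy":0,"dz":-0.05,"wx":0,"wy":0,"wz":0},{"dx":0,"dy":0,"dz":-0.04,"wx":0,"wy":0,"wz":0},{"dx":0,"dy":0,"dz":0,"wx":0,"wy":0,"wz":0},{"dx":0,"dy":0,"dz":0,"wx":0,"wy":0,"wz":0}]'
```

```text
t: 15.62
tcp_pos: [0.5698, -0.3531, 0.1447]
orientation: [3.119, -0.371, -0.0]
ft_force: [1.3, 0.5, -0.8]
grip_width: 0.0427
grip_force: 51.0
t: 16.12
tcp_pos: [0.57, -0.3532, 0.1397]
orientation: [3.119, -0.371, 0.001]
ft_force: [0.4, 0.2, 3.6]
grip_width: 0.0425
grip_force: 51.2
```

```bash
python3 -m handwheel '[{"dx":0,"dy":0,"dz":-0.02,"wx":0,"wy":0,"wz":0},{"dx":0,"dy":0,"dz":0,"wx":0,"wy":0,"wz":0},{"dx":0,"dy":0,"dz":0,"wx":0,"wy":0,"wz":0}]' && python3 -m handwheel '[{"dx":0,"dy":0,"dz":0,"wx":0,"wy":0,"wz":0},{"dx":0,"dy":0,"dz":0,"wx":0,"wy":0,"wz":0},{"dx":0,"dy":0,"dz":0,"wx":0,"wy":0,"wz":0},{"dx":0,"dy":0,"dz":0,"wx":0,"wy":0,"wz":0},{"dx":0,"dy":0,"dz":0,"wx":0,"wy":0,"wz":0},{"dx":0,"dy":0,"dz":0.2,"wx":0,"wy":0,"wz":0},{"dx":0,"dy":0,"dz":0.6,"wx":0,"wy":0,"wz":0},{"dx":0,"dy":0,"dz":0.6,"wx":0,"wy":0,"wz":0},{"dx":0,"dy":0,"dz":0.4,"wx":0,"wy":0,"wz":0},{"dx":0,"dy":0,"dz":0,"wx":0,"wy":0,"wz":0}]' 0 && python3 -m handwheel '[{"dx":-0.7,"dy":0.12,"dz":0,"wx":0,"wy":0,"wz":0},{"dx":-0.7,"dy":0.12,"dz":0,"wx":0,"wy":0,"wz":0},{"dx":-0.7,"dy":0.12,"dz":0,"wx":0,"wy":0,"wz":0},{"dx":-0.7,"dy":0.12,"dz":-0.2,"wx":0,"wy":0,"wz":0},{"dx":-0.7,"dy":0.12,"dz":-0.4,"wx":0,"wy":0,"wz":0},{"dx":0,"dy":0,"dz":-0.4,"wx":0,"wy":0,"wz":0},{"dx":0,"dy":0,"dz":0,"wx":0,"wy":0,"wz":0},{"dx":0,"dy":0,"dz":0,"wx":0,"wy":0,"wz":0}]';  python3 -c "
from h import *
s,im=look('w7'); print(s['tcp_pos'],s['joints'],proj('wrist',[.359,-.317,.077],s))
cv2.imwrite('pics/w7c.png',cv2.resize(im[130:250,220:420],None,fx=4,fy=4,interpolation=cv2.INTER_CUBIC))"
```

```text
t: 16.5
tcp_pos: [0.5702, -0.3533, 0.1397]
orientation: [3.119, -0.37, 0.003]
ft_force: [-1.7, 1.9, 10.5]
grip_width: 0.0425
grip_force: 52.0
t: 17.75
tcp_pos: [0.5708, -0.3536, 0.2498]
orientation: [3.118, -0.371, 0.008]
ft_force: [1.0, 0.0, -0.5]
grip_width: 0.0853
grip_force: 0.0
t: 18.75
tcp_pos: [0.3604, -0.3174, 0.1869]
orientation: [3.119, -0.37, 0.001]
ft_force: [0.1, -0.1, 0.8]
grip_width: 0.0853
grip_force: 0.0
[ 0.36044779 -0.3173757   0.18688158] [-3.10816064e-01  9.63149757e-02 -5.05604591e-01  4.55251834e-04
 -9.68256342e-01  1.64492410e+00] [314.17897836 203.59959425]
```

View pics/w7c.png

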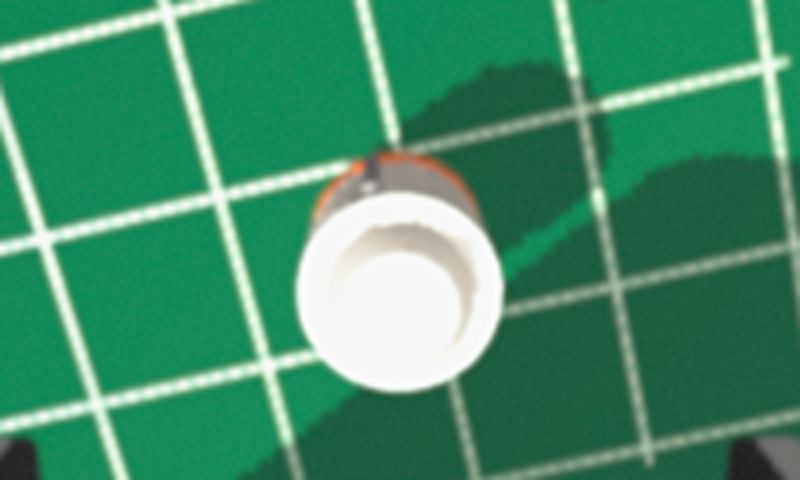

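```bash
python3 -c "
from h import *
s=state(); print(onz('wrist',(320.2,207.5),.077,s)-s['tcp_pos'],onz('wrist',(320,203),.065,s)-s['tcp_pos'])
T=camera_model('top'); im=camera('top'); print(proj('top',onz('wrist',(320,204),.065,s)))"
```

```text
[-0.00590961 -0.00372288 -0.10996318] [-0.00556142 -0.00384056 -0.12196318]
[468.84780082 274.20499285]
```

```bash
python3 -m handwheel '[{"dx":-0.09,"dy":-0.05,"dz":-0.3,"wx":0,"wy":0,"wz":0},{"dx":0,"dy":0,"dz":-0.5,"wx":0,"wy":0,"wz":0},{"dx":0,"dy":0,"dz":-0.6,"wx":0,"wy":0,"wz":0},{"dx":0,"dy":0,"dz":-0.6,"wx":0,"wy":0,"wz":0},{"dx":0,"dy":0,"dz":-0.3,"wx":0,"wy":0,"wz":0},{"dx":0,"dy":0,"dz":0,"wx":0,"wy":0,"wz":0},{"dx":0,"dy":0,"dz":0,"wx":0,"wy":0,"wz":0}]' && python3 -m handwheel '[{"dx":0,"dy":0,"dz":0,"wx":0,"wy":0,"wz":0},{"dx":0,"dy":0,"dz":0,"wx":0,"wy":0,"wz":0},{"dx":0,"dy":0,"dz":0,"wx":0,"wy":0,"wz":0},{"dx":0,"dy":0,"dz":0,"wx":0,"wy":0,"wz":0},{"dx":0,"dy":0,"dz":0,"wx":0,"wy":0,"wz":0},{"dx":0,"dy":0,"dz":0,"wx":0,"wy":0,"wz":0},{"dx":0,"dy":0,"dz":0,"wx":0,"wy":0,"wz":0},{"dx":0,"dy":0,"dz":0,"wx":0,"wy":0,"wz":0}]' 1 50
```

```text
t: 19.73
tcp_pos: [0.3553, -0.3204, 0.049]
orientation: [3.119, -0.37, 0.002]
ft_force: [-0.2, -0.1, 0.1]
grip_width: 0.0857
grip_force: 0.0
t: 20.72
tcp_pos: [0.3547, -0.3202, 0.0489]
orientation: [3.119, -0.371, 0.002]
ft_force: [-0.8, 2.1, 6.5]
grip_width: 0.0431
grip_force: 49.9
```

```bash
python3 -m handwheel '[{"dx":0,"dy":0,"dz":0.3,"wx":0,"wy":0,"wz":0},{"dx":0,"dy":0,"dz":0.6,"wx":0,"wy":0,"wz":0},{"dx":0,"dy":0,"dz":0.7,"wx":0,"wy":0,"wz":0},{"dx":0,"dy":0,"dz":0.7,"wx":0,"wy":0,"wz":0},{"dx":0,"dy":0,"dz":0.7,"wx":0,"wy":0,"wz":0},{"dx":0,"dy":0,"dz":0,"wx":0,"wy":0,"wz":0}]' && python3 -m handwheel '[{"dx":0.72,"dy":-0.11,"dz":0,"wx":0,"wy":0,"wz":0},{"dx":0.72,"dy":-0.11,"dz":0,"wx":0,"wy":0,"wz":0},{"dx":0.72,"dy":-0.11,"dz":0,"wx":0,"wy":0,"wz":0},{"dx":0.72,"dy":-0.11,"dz":0,"wx":0,"wy":0,"wz":0},{"dx":0.71,"dy":-0.11,"dz":0,"wx":0,"wy":0,"wz":0},{"dx":0,"dy":0,"dz":0,"wx":0,"wy":0,"wz":0},{"dx":0,"dy":0,"dz":-0.3,"wx":0,"wy":0,"wz":0},{"dx":0,"dy":0,"dz":0,"wx":0,"wy":0,"wz":0},{"dx":0,"dy":0,"dz":0,"wx":0,"wy":0,"wz":0}]';  python3 -c "
from h import *
im=camera('side')[150:350,300:520,::-1]; a=cv2.resize(im,None,fx=3,fy=3)[60:460,150:550]
s,w=look('w8'); cv2.imwrite('pics/s8.png',np.hstack([a,cv2.resize(w[150:350,220:420],(400,400))]))"
```

```text
t: 21.48
tcp_pos: [0.3558, -0.3208, 0.2317]
orientation: [3.118, -0.37, 0.011]
ft_force: [0.3, -0.3, -1.1]
grip_width: 0.0431
grip_force: 50.8
t: 22.6
tcp_pos: [0.569, -0.3531, 0.2102]
orientation: [3.12, -0.371, -0.0]
ft_force: [0.8, 0.5, -0.9]
grip_width: 0.0434
grip_force: 50.8
```

View pics/s8.png

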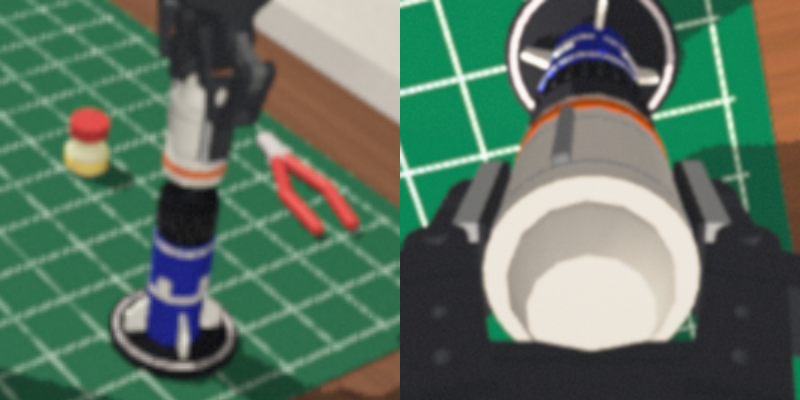

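```bash
python3 -m handwheel '[{"dx":0.015,"dy":0,"dz":-0.1,"wx":0,"wy":0,"wz":0},{"dx":0,"dy":0,"dz":-0.1,"wx":0,"wy":0,"wz":0},{"dx":0,"dy":0,"dz":-0.08,"wx":0,"wy":0,"wz":0},{"dx":0,"dy":0,"dz":0,"wx":0,"wy":0,"wz":0},{"dx":0,"dy":0,"dz":0,"wx":0,"wy":0,"wz":0}]' && python3 -m handwheel '[{"dx":0,"dy":0,"dz":-0.05,"wx":0,"wy":0,"wz":0},{"dx":0,"dy":0,"dz":-0.04,"wx":0,"wy":0,"wz":0},{"dx":0,"dy":0,"dz":-0.02,"wx":0,"wy":0,"wz":0},{"dx":0,"dy":0,"dz":0,"wx":0,"wy":0,"wz":0},{"dx":0,"dy":0,"dz":0,"wx":0,"wy":0,"wz":0}]'
```

```text
t: 23.32
tcp_pos: [0.5707, -0.3531, 0.1933]
orientation: [3.12, -0.371, -0.0]
ft_force: [0.2, -0.7, -0.5]
grip_width: 0.0431
grip_force: 50.8
t: 23.95
tcp_pos: [0.5709, -0.3533, 0.188]
orientation: [3.119, -0.37, 0.002]
ft_force: [-1.8, 1.4, 6.7]
grip_width: 0.0432
grip_force: 51.3
```

```bash
python3 -m handwheel '[{"dx":0,"dy":0,"dz":0,"wx":0,"wy":0,"wz":0},{"dx":0,"dy":0,"dz":0,"wx":0,"wy":0,"wz":0},{"dx":0,"dy":0,"dz":0,"wx":0,"wy":0,"wz":0},{"dx":0,"dy":0,"dz":0,"wx":0,"wy":0,"wz":0},{"dx":0,"dy":0,"dz":0,"wx":0,"wy":0,"wz":0},{"dx":0,"dy":0,"dz":0.2,"wx":0,"wy":0,"wz":0},{"dx":0,"dy":0,"dz":0.6,"wx":0,"wy":0,"wz":0},{"dx":0,"dy":0,"dz":0.6,"wx":0,"wy":0,"wz":0},{"dx":0,"dy":0,"dz":0.3,"wx":0,"wy":0,"wz":0},{"dx":0,"dy":0,"dz":0,"wx":0,"wy":0,"wz":0}]' 0 && python3 -m handwheel '[{"dx":0.135,"dy":0.86,"dz":0,"wx":0,"wy":0,"wz":0},{"dx":0.135,"dy":0.86,"dz":0,"wx":0,"wy":0,"wz":0},{"dx":0.135,"dy":0.86,"dz":0,"wx":0,"wy":0,"wz":0},{"dx":0.135,"dy":0.86,"dz":-0.2,"wx":0,"wy":0,"wz":0},{"dx":0.135,"dy":0.86,"dz":-0.3,"wx":0,"wy":0,"wz":0},{"dx":0.135,"dy":0.86,"dz":-0.3,"wx":0,"wy":0,"wz":0},{"dx":0.135,"dy":0.86,"dz":-0.3,"wx":0,"wy":0,"wz":0},{"dx":0.135,"dy":0.86,"dz":-0.3,"wx":0,"wy":0,"wz":0},{"dx":0.135,"dy":0.86,"dz":-0.3,"wx":0,"wy":0,"wz":0},{"dx":0,"dy":0,"dz":0,"wx":0,"wy":0,"wz":0},{"dx":0,"dy":0,"dz":0,"wx":0,"wy":0,"wz":0}]';  python3 -c "
from h import *
s,im=look('w9'); print(s['tcp_pos'],s['joints'])
a=[.644,.112]; print(proj('wrist',a+[.04],s),proj('wrist',a+[.0675],s))
cv2.imwrite('pics/w9c.png',cv2.resize(im[130:250,220:420],None,fx=4,fy=4,interpolation=cv2.INTER_CUBIC))"
```

```text
t: 25.2
tcp_pos: [0.5711, -0.3533, 0.2905]
orientation: [3.119, -0.371, 0.005]
ft_force: [-0.8, 0.2, -0.5]
grip_width: 0.0854
grip_force: 0.0
t: 26.58
tcp_pos: [0.6429, 0.1113, 0.1854]
orientation: [3.119, -0.37, -0.003]
ft_force: [-0.1, -0.5, -0.2]
grip_width: 0.0854
grip_force: 0.0
[0.64286402 0.11131736 0.18544367] [ 4.69791651e-01  3.72991258e-01 -1.34428286e-01 -1.07128756e-04
 -1.06564613e+00  8.65016137e-01]
[313.19047728 190.0780735 ] [313.01709786 197.86982024]
```

View pics/w9c.png

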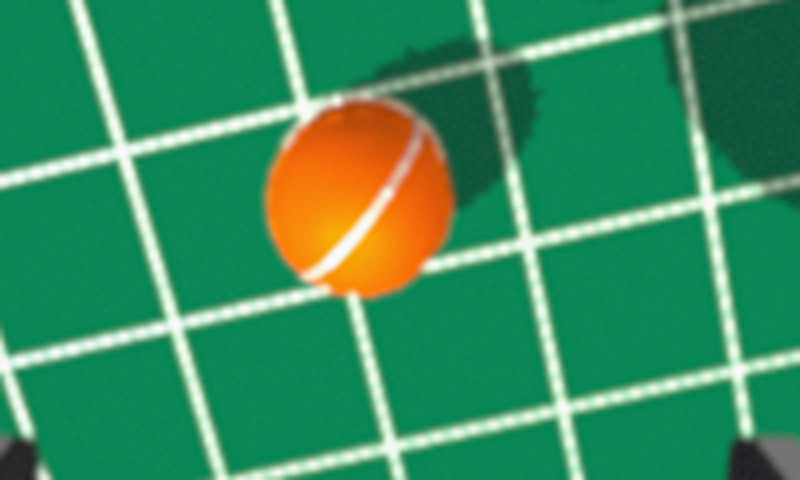

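```bash
python3 -c "
from h import *
s=state(); a=np.array([.644,.112])
P=[]
for h,r in [(0,.022),(.034,.022),(.045,.0205),(.055,.015),(.062,.007)]:
  for t in np.arange(0,6.3,.1): P.append(proj('wrist',[a[0]+r*np.cos(t),a[1]+r*np.sin(t),.003+h],s))
P=np.array(P); print(P.min(0),P.max(0))
for uv in ((313,190),(310,190),(313,186)): print(onz('wrist',uv,.04,s))"
```

```text
[289.96136182 161.82000263] [335.58997093 213.51167647]
[0.64435774 0.11167289 0.04      ]
[0.64503035 0.1144543  0.04      ]
[0.64816272 0.11074531 0.04      ]
```

```bash
python3 -m handwheel '[{"dx":0.16,"dy":0.02,"dz":-0.3,"wx":0,"wy":0,"wz":0},{"dx":0,"dy":0,"dz":-0.6,"wx":0,"wy":0,"wz":0},{"dx":0,"dy":0,"dz":-0.7,"wx":0,"wy":0,"wz":0},{"dx":0,"dy":0,"dz":-0.6,"wx":0,"wy":0,"wz":0},{"dx":0,"dy":0,"dz":-0.32,"wx":0,"wy":0,"wz":0},{"dx":0,"dy":0,"dz":0,"wx":0,"wy":0,"wz":0},{"dx":0,"dy":0,"dz":0,"wx":0,"wy":0,"wz":0}]' && python3 -m handwheel '[{"dx":0,"dy":0,"dz":0,"wx":0,"wy":0,"wz":0},{"dx":0,"dy":0,"dz":0,"wx":0,"wy":0,"wz":0},{"dx":0,"dy":0,"dz":0,"wx":0,"wy":0,"wz":0},{"dx":0,"dy":0,"dz":0,"wx":0,"wy":0,"wz":0},{"dx":0,"dy":0,"dz":0,"wx":0,"wy":0,"wz":0},{"dx":0,"dy":0,"dz":0,"wx":0,"wy":0,"wz":0},{"dx":0,"dy":0,"dz":0,"wx":0,"wy":0,"wz":0},{"dx":0,"dy":0,"dz":0,"wx":0,"wy":0,"wz":0}]' 1 50
```

```text
t: 27.5
tcp_pos: [0.6542, 0.1126, 0.0368]
orientation: [-3.119, 0.371, -0.003]
ft_force: [-0.0, 0.2, -0.4]
grip_width: 0.0855
grip_force: 0.0
t: 28.5
tcp_pos: [0.6536, 0.1128, 0.0367]
orientation: [-3.119, 0.37, -0.002]
ft_force: [-2.7, 0.6, 6.0]
grip_width: 0.0427
grip_force: 50.2
```

```bash
python3 -m handwheel '[{"dx":0,"dy":0,"dz":0.3,"wx":0,"wy":0,"wz":0},{"dx":0,"dy":0,"dz":0.7,"wx":0,"wy":0,"wz":0},{"dx":0,"dy":0,"dz":0.8,"wx":0,"wy":0,"wz":0},{"dx":0,"dy":0,"dz":0.8,"wx":0,"wy":0,"wz":0},{"dx":0,"dy":0,"dz":0.8,"wx":0,"wy":0,"wz":0},{"dx":0,"dy":0,"dz":0.7,"wx":0,"wy":0,"wz":0},{"dx":0,"dy":0,"dz":0,"wx":0,"wy":0,"wz":0}]' && python3 -m handwheel '[{"dx":-0.155,"dy":-0.863,"dz":0,"wx":0,"wy":0,"wz":0},{"dx":-0.155,"dy":-0.863,"dz":0,"wx":0,"wy":0,"wz":0},{"dx":-0.155,"dy":-0.863,"dz":0,"wx":0,"wy":0,"wz":0},{"dx":-0.155,"dy":-0.863,"dz":0,"wx":0,"wy":0,"wz":0},{"dx":-0.155,"dy":-0.863,"dz":0,"wx":0,"wy":0,"wz":0},{"dx":-0.155,"dy":-0.863,"dz":0,"wx":0,"wy":0,"wz":0},{"dx":-0.155,"dy":-0.863,"dz":0,"wx":0,"wy":0,"wz":0},{"dx":-0.155,"dy":-0.863,"dz":0,"wx":0,"wy":0,"wz":0},{"dx":-0.155,"dy":-0.863,"dz":0,"wx":0,"wy":0,"wz":0},{"dx":0,"dy":0,"dz":0,"wx":0,"wy":0,"wz":0},{"dx":0,"dy":0,"dz":-0.3,"wx":0,"wy":0,"wz":0},{"dx":0,"dy":0,"dz":0,"wx":0,"wy":0,"wz":0}]' && python3 -m handwheel '[{"dx":0,"dy":0,"dz":0,"wx":0,"wy":0,"wz":0}]';  python3 -c "
from h import *
im=camera('side')[130:330,300:520,::-1]; a=cv2.resize(im,None,fx=3,fy=3)[60:460,150:550]
s,w=look('w10'); cv2.imwrite('pics/s10.png',np.hstack([a,cv2.resize(w[150:350,220:420],(400,400))]))"
```

```text
t: 29.38
tcp_pos: [0.6545, 0.1128, 0.2875]
orientation: [-3.116, 0.37, -0.012]
ft_force: [0.4, 0.4, -1.0]
grip_width: 0.0426
grip_force: 50.8
t: 30.88
tcp_pos: [0.5686, -0.3519, 0.2611]
orientation: [-3.118, 0.37, 0.006]
ft_force: [0.3, 0.0, 0.3]
grip_width: 0.0429
grip_force: 50.9
t: 31.0
tcp_pos: [0.5697, -0.3525, 0.2634]
orientation: [3.12, -0.369, -0.001]
ft_force: [-0.5, -0.1, -0.0]
grip_width: 0.0427
grip_force: 50.9
```

View pics/s10.png

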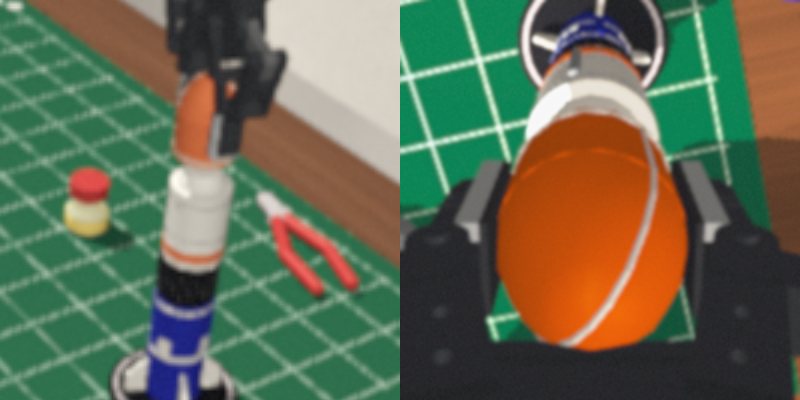

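```bash
python3 -m handwheel '[{"dx":0,"dy":0,"dz":-0.1,"wx":0,"wy":0,"wz":0},{"dx":0,"dy":0,"dz":-0.1,"wx":0,"wy":0,"wz":0},{"dx":0,"dy":0,"dz":-0.12,"wx":0,"wy":0,"wz":0},{"dx":0,"dy":0,"dz":0,"wx":0,"wy":0,"wz":0},{"dx":0,"dy":0,"dz":0,"wx":0,"wy":0,"wz":0}]' && python3 -m handwheel '[{"dx":0,"dy":0,"dz":-0.05,"wx":0,"wy":0,"wz":0},{"dx":0,"dy":0,"dz":-0.05,"wx":0,"wy":0,"wz":0},{"dx":0,"dy":0,"dz":-0.02,"wx":0,"wy":0,"wz":0},{"dx":0,"dy":0,"dz":0,"wx":0,"wy":0,"wz":0},{"dx":0,"dy":0,"dz":0,"wx":0,"wy":0,"wz":0}]'
```

```text
t: 31.72
tcp_pos: [0.5694, -0.3536, 0.2443]
orientation: [3.119, -0.371, -0.0]
ft_force: [0.8, -0.3, -0.0]
grip_width: 0.0426
grip_force: 50.9
t: 32.35
tcp_pos: [0.5697, -0.3536, 0.2377]
orientation: [3.119, -0.371, 0.001]
ft_force: [-0.2, 0.7, 5.6]
grip_width: 0.0424
grip_force: 51.3
```

Home, in light contact; release, retreat upward and aside, and check.

```bash
python3 -m handwheel '[{"dx":0,"dy":0,"dz":-0.02,"wx":0,"wy":0,"wz":0},{"dx":0,"dy":0,"dz":0,"wx":0,"wy":0,"wz":0}]' && python3 -m handwheel '[{"dx":0,"dy":0,"dz":0,"wx":0,"wy":0,"wz":0},{"dx":0,"dy":0,"dz":0,"wx":0,"wy":0,"wz":0},{"dx":0,"dy":0,"dz":0,"wx":0,"wy":0,"wz":0},{"dx":0,"dy":0,"dz":0,"wx":0,"wy":0,"wz":0},{"dx":0,"dy":0,"dz":0,"wx":0,"wy":0,"wz":0},{"dx":0,"dy":0,"dz":0.2,"wx":0,"wy":0,"wz":0},{"dx":0,"dy":0,"dz":0.6,"wx":0,"wy":0,"wz":0},{"dx":0,"dy":0,"dz":0.6,"wx":0,"wy":0,"wz":0},{"dx":0,"dy":0,"dz":0.2,"wx":0,"wy":0,"wz":0},{"dx":-0.4,"dy":0.4,"dz":0,"wx":0,"wy":0,"wz":0},{"dx":-0.4,"dy":0.4,"dz":0,"wx":0,"wy":0,"wz":0},{"dx":0,"dy":0,"dz":0,"wx":0,"wy":0,"wz":0}]' 0 && python3 -m handwheel '[{"dx":0,"dy":0,"dz":0,"wx":0,"wy":0,"wz":0},{"dx":0,"dy":0,"dz":0,"wx":0,"wy":0,"wz":0}]';  python3 -c "
from h import *
im=camera('side')[90:330,280:530,::-1]; a=cv2.resize(im,None,fx=2.4,fy=2.4)[:576,:400]
s=state(); cv2.imwrite('pics/s11.png',a)
for z in (.013,.108,.142,.204,.2685): print((proj('side',[.57,-.353,z])-[280,90])*2.4)"
```

```text
t: 32.6
tcp_pos: [0.57, -0.3539, 0.2377]
orientation: [3.119, -0.37, 0.004]
ft_force: [-1.2, 1.4, 9.9]
grip_width: 0.0431
grip_force: 51.8
t: 34.1
tcp_pos: [0.5202, -0.3044, 0.3331]
orientation: [-3.12, 0.37, -0.002]
ft_force: [1.5, -0.4, 0.7]
grip_width: 0.0853
grip_force: 0.0
t: 34.35
tcp_pos: [0.5218, -0.3058, 0.3315]
orientation: [-3.12, 0.372, 0.001]
ft_force: [0.1, 0.1, -0.2]
grip_width: 0.0855
grip_force: 0.0
[305.29465071 453.24171004]
[316.08715811 375.80030663]
[320.19061272 346.35605682]
[328.03137218 290.09485684]
[336.71959423 227.75270742]
```

View pics/s11.png

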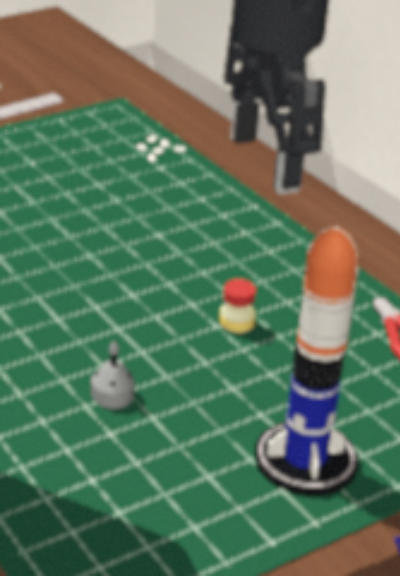

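The rocket stands complete with its nose tip at about (334,227), as predicted for fully home (337,228), and the arm is clear.

```bash
python3 -c "
from cell import *
print(job_done())"
```

```text
the job is handed in; nothing more can be done
None
```

The rocket is stacked on its stand in order: booster, interstage, upper stage, fairing. Each section was lowered fully home and released, the other items were not touched, and the job is handed in; I don't have the verdict.

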